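# Set the tray warmer's lock-out dial

## Task

The canteen's tray warmer is off. Pull its black dial straight up out of its lock, turn it while it is up until its white pointer points at the red marker, then press it fully down again so that it locks there, and let go. Leave the meal tray and the blue cup that stand on the warmer where they are.

Things in the scene. Friction and masses are not known exactly. Their poses are not given: they have to be found in the camera images.
- warmer: Fixed stainless tray warmer, 460 x 380 mm, 75 mm high to the white control deck along its front (-x) side; a steel meal tray lies on the dark plate behind. Origin: centre of its underside, on the table; x points from deck to plate, z up. The dial's vertical axis passes through (-145, 0) mm of this frame. Its place and yaw vary.
- dial_seat (a point): Fixed point on the deck's surface (75 mm above the table) on the dial's vertical axis; axes as the warmer's. Four markers stand round it at 56 mm, at -1.3, -0.65, +0.65 and +1.3 rad from the warmer's x (counter-clockwise from above is positive); a short black line on the deck at 0 rad means off.
- dial_grip (a point): Point on the axis of the black dial, moving with it, 30 mm above the deck when down. The dial: a flat skirt, 76 mm diameter, 8 mm thick, carrying an upright grip bar 56 mm long, 20 wide, 36 tall; bar top 15.5 mm above this point, skirt top 21 mm below. x along the bar to the pointer end (white line), y across, z up. Only low markers within 75 mm of the axis.
- pointer_tip (a point): The pointer's tip on the skirt's edge, 38 mm from the dial's axis along point dial_grip's x. When it points at a marker it is 18 mm from that marker's centre, seen from above.
- dial_pull (a joint): How far the dial is pulled up, m: 0 fully down, stop at 0.018. Slides stiffly (3 to 4 N either way, up to 10 N down if it must centre itself) and stays at the height where it is left. Near 0 its rounded tooth is locked in one of five seats (off and the four markers), with 0.05 rad of play; half out (over about 0.005) a forced turn makes it ride up; above 0.012 it turns freely.
- dial (a joint): Angle of the dial, rad: 0 is off (pointer along the warmer's +x, away from the robot), positive counter-clockwise from above; stops at -1.42 and +1.42. Light friction (0.05 N m). Seats at -1.3, -0.65, 0, 0.65 and 1.3. Pressed down between seats, it slips by itself to the nearest one.
- mark_red: The red marker: a fixed round stud, 20 mm diameter, 4.5 mm high, on the deck, 56 mm from the dial's axis, at any one of the four marker places. Origin: centre of its underside.
- mark_yellow: The yellow marker, a like stud at another of the four places; to be passed or ignored.
- mark_green: The green marker, a like stud at another of the four places; to be passed or ignored.
- mark_blue: The blue marker, a like stud at another of the four places; to be passed or ignored.
- scoop_cup: Blue plastic cup, 60 mm wide, 50 mm high, loose, standing on the deck about 140 mm to the +y side of the dial's axis. Origin: centre of its underside. To be left alone.
- tray_warm: Steel meal tray with compartments, 262 x 360 mm over its rim, 26 mm high, loose on the warming plate (79 mm above the table), its near edge about 95 mm beyond the dial's axis. Origin: centre of its underside. To be left alone.

How it is judged:
By the outcome, as a careful person would: the job done as asked, in the order asked, and still so for the second after the job is handed in, with the robot touching nothing.
It also fails if it takes over 45 s, if anything falls off the work surface, if the arm or the gripper's body presses on something with over 40 N, if the wrist force passes 120 N, or if a joint passes its speed limit or range.

## Robot

A 6-joint arm with a two-finger parallel gripper is mounted at the origin on the work surface. World frame = base frame: x ahead of the robot, y to its left, z up, the work surface at z = 0. Lengths are in mm, angles in rad, forces in N, time in s.
With the tool pointing down it reaches from about 275 to 750 mm from the base axis. Payload 10.2 kg.
Tool frame: the origin (TCP) lies between the finger pads; the fingertips stand 17 mm ahead of it and the grasp point (between the pads) lies 2 mm behind it; z points along the fingers, y is the line along which they close (so a half turn about z gives the same grasp; the last joint's range is limited). The gripper opens to 85 mm and grips with 20 to 120 N. Pads are 22 mm wide; open, the fingers measure 114 mm over their backs; the gripper's body (76 mm by 85 mm) begins 54 mm behind the grasp point. The pads swing forward as they close: fully open they stand 13 mm farther back than shut.
Start: joints at [-1.396, 0.313, 1.498, -0, 1.331, -0.223], TCP at [203.368, -484.017, 248.294] pointing down, gripper open.
Joint ranges: [-2.94, 2.94], [-0.97, 2.17], [0.19, 2.56], [-1.23, 4.37], [0.02, 3.11], [-2.88, 2.88]. Speed limits (rad/s): [2.39, 2.39, 3.01, 3.14, 3.14, 3.14].

## Interface

Orientations are given as a unit quaternion [w, x, y, z].
In Python, from rig import * gives the robot as it stands.
- The arm moves only by the tool step_arm, never from a script. Its argument "commands" is text: rows parted by semicolons, each of 7 numbers parted by spaces: the opening, from 0 (shut) to 1 (fully open), then the shift along the tool's x, y, z in cm, then the turn, a rotation vector about the tool's x, y, z in rad. In form: hand x y z rx ry rz; .... A call has 1 to 20 rows; each row is the pose to reach, as a shift and turn from the pose commanded when the call began, along the tool's axes at that moment; what a row does not reach only later rows make up. A row lasts 1/12 s, in which the tool goes at most 41.7 mm and 7.16 degrees, less where a joint would pass 70% of its speed; a pose out of reach is approached as far as the arm can. A call with a gripper value outside its range is refused whole. The fingers move at their own pace and stop on an object; "newtons" is the grip in N (left out, the last holds). Time passes only in rows, so rows that repeat a pose let the fingers close. It gives the time, the measured TCP pose, the force, the opening and the grip force at its end, in the units of the state.
- sense(): the state, without advancing time (a new reading comes with each control period).
- capture(name): name is "side" or "top" or "wrist"; returns the picture (480x640x3 uint8, red, green, blue); there is no depth.
- camera_model(name): a dict with "mtx" (3x3 intrinsics, pixels), "eye" and "rotation" of the camera in the world. Camera axes: x right, y down, z forward; pixel columns grow to the right and rows downward; lengths in mm; the calibration is good to about 2 mm. The wrist camera is an equidistant fisheye: a pixel r from the principal point sees the ray r / f radians off the axis. A picture is of the moment at which its call begins: read the wrist's pose just before it. camera_model takes no time and is no camera call; for the wrist camera it gives the pose at the moment of the call.
- finish_job(): hands the job in; it is judged then, once.
Trained networks look in the newest picture that a camera, given by its name, has taken for a name from the list of things; names that differ only in an ending like _2 or _b are one class to them, and where a whole thing is asked for, a point or a joint stands for the part that bears it (a point fixed in the world has none). Each returns a list of dicts, best first, with "score" (0 to 1); they miss things now and then, are a little off and sometimes report something else, mostly with a low value. They report only what shows in the picture. A call takes as long as a camera call.
- search_frame(camera, label): "rect" ([centre column, centre row, width, height] in pixels, round what is visible of it).
- trace(camera, label): "mask" (480x640 bool, what is visible of it) and "rect" ([centre column, centre row, width, height] in pixels, round what is visible of it).
- spot_point(camera, label): "xy" ([column, row] in pixels: a listed point, or the origin of a listed thing).
The state is a dict: "time_s": time; "joints": joint angles; "dq": joint speeds; "tau": joint torques, N m; "eef_pos": TCP position; "ee_rot": TCP orientation; "force": force on the tool from outside, world axes, zero at the start; "wrist_torque": the same for the moment, N m; "grip_width": opening from 0.0 (shut) to 1.0 (fully open); "grip_force": force on a finger pad.
Only numpy, scipy, OpenCV 4.12 (cv2) and the standard library are available. Lean on these libraries where they do the work, as an engineer would, in place of code of your own. Each camera call takes 0.05 s, during which the arm holds its last target. There are 200 camera calls.

## Working session

There is one attempt and no reset: what is moved stays moved. The work goes in short steps, Python scripts to look and compute and a tool call to move; the robot and the scene stay as the last step left them, time stands still between calls to the robot, and variables do not carry over. Pictures are saved under pics/ and viewed, at most 10 in all, crops included, and the job is handed in when it is done.

Besides the shell and the picture viewer there is one more tool, called after "Request:" by a JSON object that holds its "name" and its "arguments", one argument or row to a line. step_arm: Moves the arm, as the interface text tells. Its arguments: {"type":"object","properties":{"commands":{"type":"string"},"newtons":{"type":"number"}},"required":["commands"]}

```bash
mkdir -p pics; cat > h.py <<'E'
from rig import *
import numpy as np, cv2
from scipy.spatial.transform import Rotation as R
def ray(cam,uv,m=None):
    m=m or camera_model(cam); K=np.array(m["mtx"]); 
    a=(uv[0]-K[0,2])/K[0,0]; b=(uv[1]-K[1,2])/K[1,1]
    if cam=="wrist":
        r=np.hypot(a,b); s=np.sinc(r/np.pi); d=np.array([a*s,b*s,np.cos(r)])
    else: d=np.array([a,b,1.])
    return np.array(m["eye"]),np.array(m["rotation"])@d
def at(cam,uv,z,m=None):
    e,d=ray(cam,uv,m); return (e+d*(z-e[2])/d[2]).round(1)
def save(im,n): cv2.imwrite(f"pics/{n}.png",im[...,::-1])
E
python3 - <<'E'
from h import *
save(capture("top"),"top0"); save(capture("side"),"side0")
print({k:np.round(v,3) for k,v in sense().items()})
for c in("top","side"):
  for l,z in(("dial_seat",75),("dial_grip",105),("pointer_tip",84),("mark_red",75),("mark_yellow",75),("mark_green",75),("mark_blue",75),("scoop_cup",75),("warmer",0)):
    for d in spot_point(c,l)[:1]: print(c,l,round(d["score"],2),np.round(d["xy"]),at(c,d["xy"],z))
E
```

```text
{'time_s': np.float64(0.1), 'joints': array([-1.396,  0.313,  1.498,  0.   ,  1.331, -0.223]), 'dq': array([ 0.001, -0.002, -0.002, -0.001, -0.001, -0.   ]), 'tau': array([ 2.0000e-03, -4.1290e+01, -2.6014e+01, -0.0000e+00,  3.0000e-03,
       -0.0000e+00]), 'eef_pos': array([ 203.337, -483.806,  247.813]), 'ee_rot': array([-0.001,  0.98 ,  0.198,  0.   ]), 'force': array([ 0.64 , -0.634,  0.193]), 'wrist_torque': array([-0.023,  0.01 ,  0.003]), 'grip_force': np.float64(0.0), 'grip_width': np.float64(1.003)}Traceback (most recent call last):
  File "<stdin>", line 6, in <module>
  File "h.py", line 12, in at
    e,d=ray(cam,uv,m); return (e+d*(z-e[2])/d[2]).round(1)
        ~~~^^^^^^^^^^
  File "h.py", line 10, in ray
    return np.array(m["eye"]),np.array(m["rotation"])@d
                              ~~~~~~~~~~~~~~~~~~~~~~~^~
ValueError: matmul: Input operand 1 has a mismatch in its core dimension 0, with gufunc signature (n?,k),(k,m?)->(n?,m?) (size 3 is different from 4)
```

Rotation is a quaternion.

```bash
sed -i 's/np.array(m\["rotation"\])@d/R.from_quat(m["rotation"],scalar_first=True).apply(d)/' h.py
python3 - <<'E'
from h import *
for c in("top","side"):
  print(c,camera_model(c))
  for l,z in(("dial_seat",75),("dial_grip",105),("pointer_tip",84),("mark_red",75),("mark_yellow",75),("mark_green",75),("mark_blue",75),("scoop_cup",75),("warmer",0)):
    for d in spot_point(c,l)[:1]: print(c,l,round(d["score"],2),np.round(d["xy"]),at(c,d["xy"],z))
E
```

```text
top {'mtx': array([[533.29932664,   0.        , 318.7343381 ],
       [  0.        , 533.29932664, 237.15631547],
       [  0.        ,   0.        ,   1.        ]]), 'eye': array([596.89229147,  47.36135298, 735.05013062]), 'rotation': array([-1.72354341e-02,  7.09511655e-01, -7.04482696e-01, -5.31411800e-04])}
top dial_seat 0.67 [395. 341.] [485.4 -31.1  75. ]
top dial_grip 0.95 [400. 344.] [487.7 -33.4 105. ]
top pointer_tip 0.79 [394. 311.] [523.2 -28.1  84. ]
top mark_red 0.72 [442. 323.] [508.4 -88.   75. ]
top mark_green 0.53 [366. 308.] [525.5   5.5  75. ]
top mark_blue 0.69 [420. 299.] [537.6 -60.9  75. ]
top scoop_cup 0.74 [287. 338.] [488.2 102.4  75. ]
side {'mtx': array([[575.4654986 ,   0.        , 321.09765298],
       [  0.        , 575.4654986 , 245.26268574],
       [  0.        ,   0.        ,   1.        ]]), 'eye': array([268.6733091 , 560.28366845, 706.53745433]), 'rotation': array([ 0.11550898, -0.28308912,  0.87829601, -0.36757903])}
side dial_seat 0.79 [432. 258.] [483.8 -37.8  75. ]
side dial_grip 0.71 [430. 242.] [491.4 -37.1 105. ]
side pointer_tip 0.94 [408. 242.] [527.9 -38.   84. ]
side mark_red 0.61 [382. 315.] [488.6 102.2  75. ]
side mark_yellow 0.66 [432. 257.] [484.8 -39.2  75. ]
side mark_green 0.69 [393. 259.] [531.9  -0.9  75. ]
side mark_blue 0.41 [415. 234.] [531.7 -70.2  75. ]
side scoop_cup 0.89 [380. 314.] [492.8 101.8  75. ]
side warmer 0.74 [345. 258.] [630.9 -22.6   0. ]
```

View pics/top0.png

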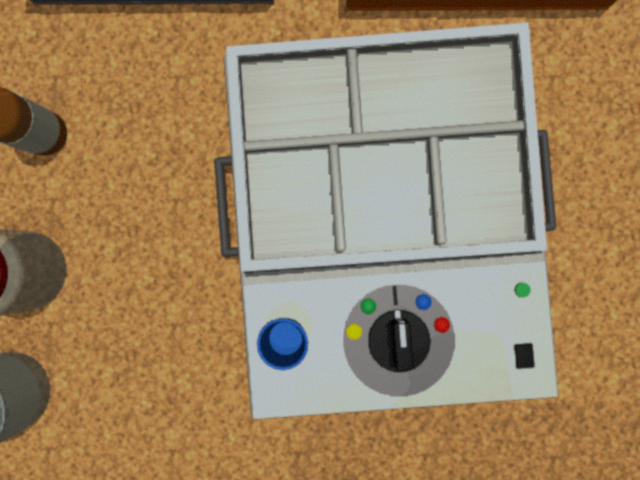

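The top picture shows the dial at (400,342) with its pointer up at the off line (395,296). The markers are red (442,324), blue (424,302), green (368,306) and yellow (354,331), so red is at -1.3 rad. The cup is at (283,343).

```bash
python3 - <<'E'
from h import *
from scipy.optimize import least_squares
im=cv2.imread("pics/top0.png"); h=cv2.cvtColor(im,cv2.COLOR_BGR2HSV)
P=[];A=[-1.3,-.65,.65,1.3]
for (u,v) in((442,324),(424,302),(368,306),(354,331)):
    w=h[v-13:v+14,u-13:u+14]; hue=int(h[v,u,0])
    d=np.abs((w[...,0].astype(int)-hue+90)%180-90); y,x=np.nonzero((d<12)&(w[...,1]>110))
    P.append(at("top",(u-13+x.mean(),v-13+y.mean()),79)[:2])
P=np.array(P);print(P)
f=lambda p:(np.stack([p[0]+56*np.cos(np.array(A)+p[2]),p[1]+56*np.sin(np.array(A)+p[2])],1)-P).ravel()
s=least_squares(f,[487,-33,0.05]);print(s.x,s.fun.round(1))
a,b=at("top",(253,417),75),at("top",(556,396),75);print(a,b,np.arctan2(*(b-a)[[0,1]]))
y=s.x[2]
q=sense();Rt=R.from_quat(q["ee_rot"],scalar_first=True)
tgt=np.array([s.x[0],s.x[1],170.]); print("shift cm",Rt.inv().apply(tgt-q["eef_pos"])/10, "tool y yaw",np.arctan2(*Rt.as_matrix()[[1,0],1]),"want",y+np.pi/2)
E
```

```text
[[506.9 -86.7]
 [534.5 -64.2]
 [528.6   3. ]
 [497.4  20.4]]
[ 4.87185056e+02 -3.44938086e+01  8.80513106e-02] [-0.  -0.2  0.1 -0.1  0.   0.2 -0.   0.2]
[390.2 143.4  75. ] [ 421.2 -226.1   75. ] 3.0578915113455287
shift cm [ 43.5794752  -30.44632406   7.82963932] tool y yaw -1.1729961314170252 want 1.6588476373810328
```

Request:
{"name": "step_arm", "arguments": {
  "commands": "0.7 10 -7 0 0 0 -0.6; 0.7 20 -14 0 0 0 -1.2; 0.7 43.6 -30.4 3 0 0 -2.83; 0.7 43.6 -30.4 3 0 0 -2.83; 0.7 43.6 -30.4 3 0 0 -2.83; 0.7 43.6 -30.4 3 0 0 -2.83; 0.7 43.6 -30.4 3 0 0 -2.83; 0.7 43.6 -30.4 3 0 0 -2.83; 0.7 43.6 -30.4 3 0 0 -2.83; 0.7 43.6 -30.4 3 0 0 -2.83; 0.7 43.6 -30.4 3 0 0 -2.83; 0.7 43.6 -30.4 3 0 0 -2.83; 0.7 43.6 -30.4 3 0 0 -2.83; 0.7 43.6 -30.4 3 0 0 -2.83; 0.7 43.6 -30.4 3 0 0 -2.83; 0.7 43.6 -30.4 3 0 0 -2.83; 0.7 43.6 -30.4 3 0 0 -2.83; 0.7 43.6 -30.4 3 0 0 -2.83; 0.7 43.6 -30.4 3 0 0 -2.83; 0.7 43.6 -30.4 3 0 0 -2.83"
}}

```text
time_s: 2.72
eef_pos: [487.6, -34.8, 218.4]
ee_rot: [0.0, 0.119, 0.993, -0.0]
force: [0.2, 0.4, -0.1]
grip_width: 0.699
grip_force: 0.0
```

```bash
cat >> h.py <<'E'
def plan(p,yaw):
    q=sense();Rt=R.from_quat(q["ee_rot"],scalar_first=True)
    print("t",q["time_s"],"pos",np.round(q["eef_pos"],1),"F",np.round(q["force"],1),"w",q["grip_width"],"gf",q["grip_force"],"q",np.round(q["joints"],2))
    x=np.array([np.sin(yaw),-np.cos(yaw),0]);y=np.array([np.cos(yaw),np.sin(yaw),0])
    T=R.from_matrix(np.stack([x,y,np.cross(x,y)],1))
    T=R.from_matrix(np.stack([-x,y,np.cross(-x,y)],1)) if np.cross(x,y)[2]>0 else T
    print("shift",(Rt.inv().apply(np.array(p)-q["eef_pos"])/10).round(2),"turn",(Rt.inv()*T).as_rotvec().round(3))
E
python3 -c "
from h import *
plan([487.2,-34.5,175],1.657)"
```

```text
t 2.7167 pos [487.6 -34.8 218.4] F [ 0.2  0.4 -0.1] w 0.6985134217746918 gf 0.0 q [-0.31  0.26  1.65  0.    1.23 -1.64]
shift [0.05 0.02 4.34] turn [-0.     0.    -0.324]
```

Request:
{"name": "step_arm", "arguments": {
  "commands": "0.7 0.05 0 1.5 0 0 -0.12; 0.7 0.05 0 3 0 0 -0.24; 0.7 0.05 0 4.3 0 0 -0.325; 0.7 0.05 0 4.3 0 0 -0.325; 0.7 0.05 0 4.3 0 0 -0.325"
}}

```text
time_s: 3.13
eef_pos: [487.0, -34.7, 175.3]
ee_rot: [-0.0, -0.039, 0.999, 0.0]
force: [0.4, -0.3, -0.3]
grip_width: 0.701
grip_force: 0.0
```

```bash
python3 -c "
from h import *
plan([487.2,-34.5,107],1.657)
m=camera_model('wrist');save(capture('wrist'),'w1')
for l,z in(('dial_grip',105),('pointer_tip',84),('mark_red',75),('mark_yellow',75),('dial_seat',75)):
    for d in spot_point('wrist',l)[:1]: print(l,round(d['score'],2),np.round(d['xy']),at('wrist',d['xy'],z,m))
"
```

```text
t 3.1333 pos [487.  -34.7 175.3] F [ 0.4 -0.3 -0.3] w 0.7010812720725697 gf 0.0 q [-0.31  0.31  1.71  0.    1.13 -1.96]
shift [-0.02  0.02  6.83] turn [ 0.    -0.001 -0.008]
dial_grip 0.74 [315. 267.] [485.2 -34.9 105. ]
pointer_tip 0.51 [316. 360.] [566.  -27.9  84. ]
mark_red 0.68 [233. 273.] [506.8 -88.9  75. ]
mark_yellow 0.65 [398. 268.] [494.2  21.4  75. ]
```

View pics/w1.png

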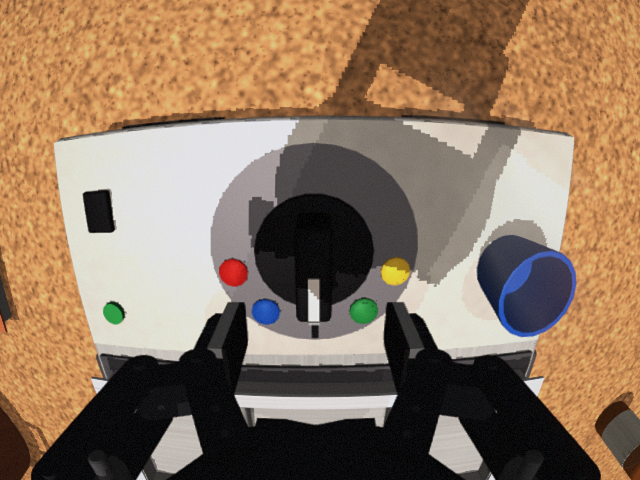

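The wrist view shows the bar upright at (314,267), lined up midway between the fingers. Red is at (233,272), which agrees with the top view. I'll descend and close.

Request:
{"name": "step_arm", "arguments": {
  "commands": "0.7 0 0 2.5 0 0 -0.005; 0.7 0 0 5 0 0 -0.005; 0.7 0 0 6.8 0 0 -0.005; 0.7 0 0 6.8 0 0 -0.005; 0.7 0 0 6.8 0 0 -0.005; 0.1 0 0 6.8 0 0 -0.005; 0.1 0 0 6.8 0 0 -0.005; 0.1 0 0 6.8 0 0 -0.005; 0.1 0 0 6.8 0 0 -0.005; 0.1 0 0 6.8 0 0 -0.005; 0.1 0 0 6.8 0 0 -0.005; 0.1 0 0 6.8 0 0 -0.005; 0.1 0 0 6.8 0 0 -0.005; 0.1 0 0 6.8 0 0 -0.005",
  "newtons": 50
}}

```text
time_s: 4.6
eef_pos: [487.7, -35.4, 108.5]
ee_rot: [0.001, -0.043, 0.999, -0.001]
force: [-1.4, -3.2, 6.2]
grip_width: 0.227
grip_force: 49.4
```

Request:
{"name": "step_arm", "arguments": {
  "commands": "0.1 0 0 -0.4 0 0 0; 0.1 0 0 -0.8 0 0 0; 0.1 0 0 -1.2 0 0 0; 0.1 0 0 -1.6 0 0 0; 0.1 0 0 -1.7 0 0 0; 0.1 0 0 -1.7 0 0 0; 0.1 0 0 -1.7 0 0 0"
}}

```text
time_s: 5.18
eef_pos: [487.6, -35.4, 125.1]
ee_rot: [0.001, -0.043, 0.999, -0.001]
force: [-0.3, -5.8, 3.6]
grip_width: 0.226
grip_force: 49.8
```

```bash
python3 -c "
from h import *
plan([487.2,-34.5,123],1.657)
save(capture('side')[140:340,330:530].repeat(3,0).repeat(3,1),'s1')"
```

```text
t 5.1833 pos [487.6 -35.4 125.1] F [-0.3 -5.8  3.6] w 0.22630804887341685 gf 49.79021608829498 q [-0.31  0.37  1.76 -0.    1.   -1.97]
shift [0.04 0.09 0.21] turn [-0.002  0.002 -0.   ]
```

View pics/s1.png

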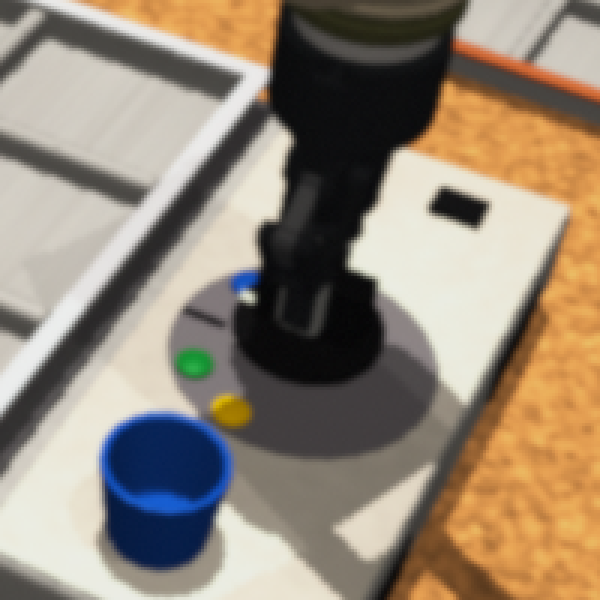

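The dial is up: its skirt stands off the deck with a shadow under it, and the grip held through 16.6 mm of travel. I'll turn it -1.3 rad.

Request:
{"name": "step_arm", "arguments": {
  "commands": "0.1 0 -0.05 0 0 0 0.1; 0.1 0 -0.05 0 0 0 0.2; 0.1 0 -0.05 0 0 0 0.3; 0.1 0 -0.05 0 0 0 0.4; 0.1 0 -0.05 0 0 0 0.5; 0.1 0 -0.05 0 0 0 0.6; 0.1 0 -0.05 0 0 0 0.7; 0.1 0 -0.05 0 0 0 0.8; 0.1 0 -0.05 0 0 0 0.9; 0.1 0 -0.05 0 0 0 1.0; 0.1 0 -0.05 0 0 0 1.1; 0.1 0 -0.05 0 0 0 1.2; 0.1 0 -0.05 0 0 0 1.27; 0.1 0 -0.05 0 0 0 1.3; 0.1 0 -0.05 0 0 0 1.3; 0.1 0 -0.05 0 0 0 1.3"
}}

```text
time_s: 6.57
eef_pos: [487.1, -36.7, 124.9]
ee_rot: [0.001, 0.57, 0.821, -0.001]
force: [-3.4, -11.5, 3.2]
grip_width: 0.226
grip_force: 50.0
```

```bash
python3 -c "
from h import *
plan([487.2,-34.5,107.5],1.657-1.3)
m=camera_model('wrist');save(capture('wrist'),'w2')"
```

```text
t 6.5667 pos [487.1 -36.7 124.9] F [ -3.4 -11.5   3.2] w 0.22587533338572377 gf 49.96765673160553 q [-0.31  0.37  1.77 -0.    1.   -0.67]
shift [0.21 0.09 1.74] turn [-0.001  0.003  0.   ]
```

View pics/w2.png

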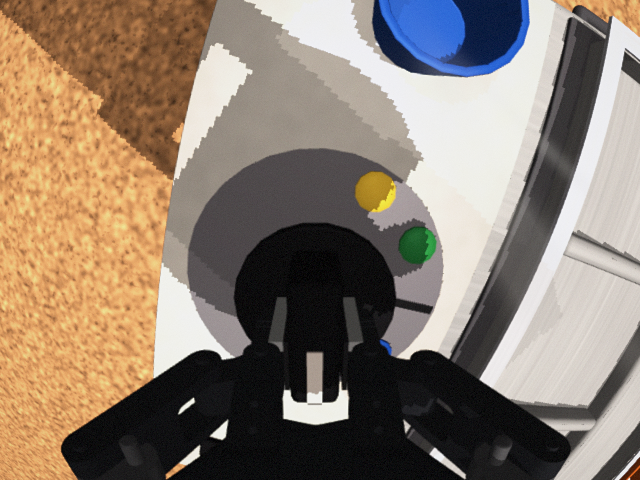

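The dial turned with the gripper: the bar now points toward the red side and red is hidden behind the fingers. I'll press it down.

Request:
{"name": "step_arm", "arguments": {
  "commands": "0.1 -0.1 0 0.3 0 0 0; 0.1 -0.1 0 0.6 0 0 0; 0.1 -0.1 0 0.9 0 0 0; 0.1 -0.1 0 1.2 0 0 0; 0.1 -0.1 0 1.4 0 0 0; 0.1 -0.1 0 1.6 0 0 0; 0.1 -0.1 0 1.8 0 0 0; 0.1 -0.1 0 1.9 0 0 0; 0.1 -0.1 0 1.9 0 0 0; 0.1 -0.1 0 1.9 0 0 0"
}}

```text
time_s: 7.45
eef_pos: [487.3, -36.9, 108.2]
ee_rot: [0.001, 0.57, 0.822, -0.001]
force: [-15.4, -4.1, 31.0]
grip_width: 0.224
grip_force: 54.1
```

It is seated: z is back at its start value, with 31 N against the stop. I'll ease off, open and retreat.

Request:
{"name": "step_arm", "arguments": {
  "commands": "0.1 0 0 -0.1 0 0 0; 0.1 0 0 -0.15 0 0 0; 0.7 0 0 -0.15 0 0 0; 0.7 0 0 -0.15 0 0 0; 0.7 0 0 -0.15 0 0 0; 0.7 0 0 -0.15 0 0 0; 0.7 0 0 -0.15 0 0 0; 0.7 0 0 -0.15 0 0 0; 0.7 0 0 -2 0 0 0; 0.7 0 0 -4 0 0 0; 0.7 0 0 -7 0 0 0; 0.7 0 0 -10 0 0 0; 0.7 -5 0 -12 0 0 0; 0.7 -8 0 -14 0 0 0; 0.7 -11 0 -14 0 0 0; 0.7 -14 0 -14 0 0 0; 0.7 -17 0 -14 0 0 0; 0.7 -20 0 -14 0 0 0; 0.7 -20 0 -14 0 0 0; 0.7 -20 0 -14 0 0 0"
}}

```text
time_s: 9.12
eef_pos: [557.3, -224.5, 244.4]
ee_rot: [-0.001, 0.571, 0.821, 0.0]
force: [0.4, 0.8, -0.2]
grip_width: 0.701
grip_force: 0.0
```

```bash
python3 -c "
from h import *
plan([487.2,-34.5,107.5],1.657-1.3)
a=capture('top');b=capture('side')
for c in('top','side'):
  for l,z in(('dial_grip',105),('pointer_tip',84),('mark_red',75),('scoop_cup',75)):
    for d in spot_point(c,l)[:1]: print(c,l,round(d['score'],2),np.round(d['xy']),at(c,d['xy'],z))
save(np.hstack([cv2.resize(a[240:440,300:500],(400,400)),cv2.resize(b[160:360,330:530],(400,400))]),'end')"
```

```text
t 9.1167 pos [ 557.3 -224.5  244.4] F [ 0.4  0.8 -0.2] w 0.7014434646626336 gf 0.0 q [-0.58  0.49  1.26  0.    1.4  -0.93]
shift [20.23  0.05 13.71] turn [-0.001 -0.001 -0.002]
top dial_grip 0.83 [401. 342.] [489.5 -33.9 105. ]
top pointer_tip 0.71 [428. 332.] [498.4 -69.3  84. ]
top mark_red 0.57 [441. 322.] [508.7 -87.2  75. ]
top scoop_cup 0.64 [286. 334.] [491.9 104.   75. ]
side dial_grip 0.63 [428. 244.] [492.9 -32.3 105. ]
side pointer_tip 0.7 [433. 238.] [499.8 -69.   84. ]
side scoop_cup 0.64 [382. 314.] [489.7  98.9  75. ]
```

View pics/end.png

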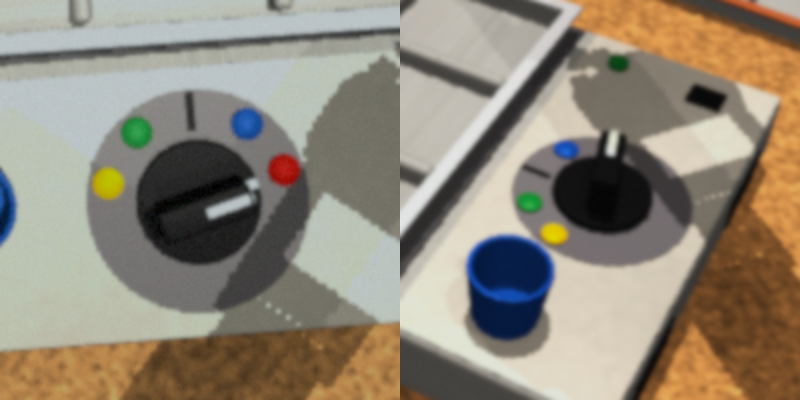

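The pointer is at red in the top crop, with the tip at (253,184) and red at (284,170). Next I check that opening the fingers did not lift the dial, by comparing the skirt's lower edge with the picture from before.

```bash
python3 -c "
from h import *
a=cv2.imread('pics/side0.png')[...,::-1]; b=capture('side')
def edge(im,c):
    g=im[255:300,c].astype(float).sum(1); mid=110
    k=np.nonzero(g>mid*1.0)[0][0]; return round(255+k-1+(mid-g[k-1])/(g[k]-g[k-1]),2) if k else None
for c in range(415,450,5): print(c,edge(a,c),edge(b,c))
print(a[255:285:2,430].sum(1),b[255:285:2,430].sum(1))"
```

```text
415 269.76 269.68
420 272.52 272.54
425 274.04 274.46
430 275.4 275.26
435 275.55 275.66
440 274.89 274.98
445 273.32 273.56
[ 14  17  21  35  49  55  53  51  52  39  79 252 355 355 356] [ 16  20  19  19  20  18  25  28  41  40  86 271 339 341 340]
```

The skirt's lower edge is at the same height as before, so the dial is fully down. I'll hand the job in.

```bash
python3 -c "
from rig import *
print(finish_job())"
```

```text
the job is handed in; nothing more can be done
None
```

The dial was pulled up, turned to the red marker (-1.3 rad) and pressed fully down. It was then released, with the tray and cup left untouched, and the job was handed in at about 9 s.

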